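Clamp the drawing dies and lap their faces

ROBOT

A 7-joint arm with a two-finger parallel gripper is mounted at the origin on the work surface. World frame = base frame: x ahead of the robot, y to its left, z up, the work surface at z = 0. Lengths are in m, angles in rad, forces in N, time in s.
With the tool pointing down it reaches from about 0.4 to 0.85 m from the base axis. Payload 10.4 kg.
Tool frame: the origin (TCP) lies between the finger pads; the fingertips stand ahead of it and the grasp point (between the pads) lies 5 mm behind it (manip.tip_extent is the z of the fingertips in the tool frame, in m); z points along the fingers, y is the line along which they close (so a half turn about z gives the same grasp; the last joint's range is limited). The gripper opens to 85 mm and grips with 20 to 120 N. Pads are 22 mm wide; open, the fingers measure 114 mm over their backs; the gripper's body (76 mm by 85 mm) begins 54 mm behind the grasp point. The pads swing forward as they close: fully open they stand 13 mm farther back than shut.
Start: joints at [1.091, 0.332, -0.065, 1.46, 0.022, 1.35, -0.088], TCP at [0.276, -0.561, 0.245] pointing down, gripper open.
Joint ranges: [-2.6, 2.6], [-0.5, 2.12], [-1.47, 1.34], [0.16, 2.42], [-1.27, 4.41], [0.06, 2.06], [-2.6, 2.6]. Speed limits (rad/s): [2.22, 2.22, 2.79, 2.79, 3.14, 3.14, 3.14].

INTERFACE

Orientations are given as a unit quaternion [x, y, z, w].
In Python, from workcell import status, viewer, manip gives the robot as it stands.
- The arm moves only by the tool play_rows, never from a script. Its argument "plan" is one flat list of numbers, 7 for each row, row after row: the turn, a rotation vector about the tool's x, y, z in degrees, then the shift along the tool's x, y, z in m, then the opening, from 0 (shut) to 1 (fully open). In form: [ax, ay, az, dx, dy, dz, grip, ax, ay, az, dx, dy, dz, grip, ...]. A call has 1 to 20 rows; each row is the pose to reach, as a shift and turn from the pose commanded when the call began, along the tool's axes at that moment; what a row does not reach only later rows make up. A row lasts 1/8 s, in which the tool goes at most 62.5 mm and 10.7 degrees, less where a joint would pass 70% of its speed; a pose out of reach is approached as far as the arm can. A call with a gripper value outside its range is refused whole. The fingers move at their own pace and stop on an object; "squeeze" is the grip in N (left out, the last holds). Time passes only in rows, so rows that repeat a pose let the fingers close. It gives the time, the measured TCP pose, the force, the opening and the grip force at its end, in the units of the state.
- status.get_obs(): the state, without advancing time (a new reading comes with each control period).
- viewer.camera(name): name is "scene" or "side" or "wrist"; returns the picture (384x512x3 uint8, red, green, blue); there is no depth.
- viewer.camera_model(name): a dict with "fx", "fy", "cx", "cy" (pixels), "R" (3x3) and "t" (3): a world point X has camera coordinates R X + t. Camera axes: x right, y down, z forward; pixel columns grow to the right and rows downward; lengths in m; the calibration is good to about 2 mm. A picture is of the moment at which its call begins: read the wrist's pose just before it. camera_model takes no time and is no camera call; for the wrist camera it gives the pose at the moment of the call.
- manip.hand_in(): hands the job in; it is judged then, once.
The state is a dict: "clock": time; "joint_pos": joint angles; "joint_velocities": joint speeds; "tau": joint torques, N m; "position": TCP position; "ee_rot": TCP orientation; "ft_force": force on the tool from outside, world axes, zero at the start; "torque": the same for the moment, N m; "grip_width": opening from 0.0 (shut) to 1.0 (fully open); "grasp_force": force on a finger pad.
Only numpy, scipy, OpenCV 4.12 (cv2) and the standard library are available. Lean on these libraries where they do the work, as an engineer would, in place of code of your own. Each camera call takes 0.05 s, during which the arm holds its last target. There are 200 camera calls.

TASK

Swing the fixture's cam handle to fully open, stand every die from the bench upright in the vee of its own size, and then turn the cam clockwise until its high point bears square on the follower bar, the handle parallel to the bar, so that the plungers hold all the dies home. Then take the lapping block and draw it flat, with light steady pressure, over the clamped dies from the smallest to the largest, right across the middle of each face. Lay the block flat back on its rubber pad, leave the dies clamped for the microscope, and do not disturb the jar, bottle and pot.

Things in the scene. Friction and masses are not known exactly. Their poses are not given: they have to be found in the camera images.
- fixture: clamping fixture bolted to the bench: steel plate 220 x 310 mm, 16 mm thick. Origin: centre of its underside. Its y axis runs along the row of four vees, smallest to largest; its x axis from the cam to the fixed vee jaw. The dark vee jaw (far side of the row) and the follower bar with its plungers (cam side) stand 12 mm above the plate, tops 28 mm above the fixture's underside
- seat42 (a point): centre of the underside of the 42 mm die when home in its own 90 degree vee, on the plate's top (16 mm above the fixture's underside); axes as the fixture's. The vee opens towards the fixture's -x. Seats are 58, 66 and 74 mm apart along the row, which leaves 12 mm between neighbouring dies
- seat50 (a point): centre of the underside of the 50 mm die when home in its own 90 degree vee, on the plate's top (16 mm above the fixture's underside); axes as the fixture's. The vee opens towards the fixture's -x. Seats are 58, 66 and 74 mm apart along the row, which leaves 12 mm between neighbouring dies
- seat58 (a point): centre of the underside of the 58 mm die when home in its own 90 degree vee, on the plate's top (16 mm above the fixture's underside); axes as the fixture's. The vee opens towards the fixture's -x. Seats are 58, 66 and 74 mm apart along the row, which leaves 12 mm between neighbouring dies
- seat66 (a point): centre of the underside of the 66 mm die when home in its own 90 degree vee, on the plate's top (16 mm above the fixture's underside); axes as the fixture's. The vee opens towards the fixture's -x. Seats are 58, 66 and 74 mm apart along the row, which leaves 12 mm between neighbouring dies
- cam (a joint): angle of the eccentric clamping cam (disc 48 mm across, 7 mm eccentric, with side handle), rad. 0: fully open, plungers 9 mm clear of a seated die. Grows clockwise seen from above. 2.62: high point square on the follower bar, handle parallel to the bar and pointing along the fixture's +y; stop at 2.9. It stays where it is left; turning takes 6 to 12 N at the grip
- cam_axis (a point): the cam's vertical turning axis, at the height of the plate's top; axes as the fixture's
- cam_grip (a point): a point on the axis of the upright black revolving grip (22 mm across) at the end of the cam's handle, 66 mm above the fixture's underside, 18 mm below the grip's top, 24 mm above the handle rod's top. It moves on a circle of 85 mm radius about the cam axis; from above, its direction from the axis is the fixture's +y turned anticlockwise by (2.62 - cam angle)
- jaw_bar (a joint): travel of the sprung follower bar that the cam pushes, m: 0 with the cam fully open, 0.013 at the cam's high point. Springs press it back on the cam. It carries four sprung brass plungers, one per vee, each pressing its die home with about 19 N
- die42: wire-drawing die, a plain steel round 42 mm across and 38 mm tall with a conical hole in its top face; the smallest of four sizes. Mass about 0.27 kg. Stands upright on the bench at the left; not every size is there every time. Origin: centre of its underside, z up the axis
- die50: wire-drawing die, a plain steel round 50 mm across and 38 mm tall with a conical hole in its top face; the second smallest of four sizes. Mass about 0.36 kg. Stands upright on the bench at the left; not every size is there every time. Origin: centre of its underside, z up the axis
- die58: wire-drawing die, a plain steel round 58 mm across and 38 mm tall with a conical hole in its top face; the second largest of four sizes. Mass about 0.47 kg. Stands upright on the bench at the left; not every size is there every time. Origin: centre of its underside, z up the axis
- die66: wire-drawing die, a plain steel round 66 mm across and 38 mm tall with a conical hole in its top face; the largest of four sizes. Mass about 0.6 kg. Stands upright on the bench at the left; not every size is there every time. Origin: centre of its underside, z up the axis
- lap: flat lapping block: abrasive on a firm rubber sole, 110 x 50 mm, 18 mm thick with its backing (pressed on a die it gives about 1 mm for each 5 N, and slides easily), with an aluminium rib handle on top, 85 mm long (along x), 18 mm wide (along y), from 18 to 54 mm above the sole. Mass 0.42 kg. Origin: centre of the sole's underside, x along the length, z up
- lap_rest: black rubber rest pad of the lapping block, 160 x 110 mm, 4 mm thick, fixed to the bench at the right. Origin: centre of its underside, x along its length
- paste_jar: bystander: white jar with black lid, 64 mm across, 65 mm tall; origin under its centre
- spirit_bottle: bystander: amber bottle, 60 mm across, 140 mm tall; origin under its centre
- steel_pot: bystander: open steel pot, 72 mm across, 70 mm tall; origin under its centre
There are look-alikes about, which are no part of the job. Leave any purple look-alike of the die42 alone.

How it is judged:
On the way, in this order (a step that is already met when the one before it is completed fails the run):
1. the cam is open and every die stands in the vee of its size (value of joint cam below 0.6 rad and horizontal distance between die42 and seat42 below 0.009 m and z of die42 in the frame of seat42 below 0.004 m and angle between each of die42, die50, die58, die66's own z axis and vertical below 0.08 rad and horizontal distance between die50 and seat50 below 0.009 m and z of die50 in the frame of seat50 below 0.004 m and horizontal distance between die58 and seat58 below 0.009 m and z of die58 in the frame of seat58 below 0.004 m and horizontal distance between die66 and seat66 below 0.009 m and z of die66 in the frame of seat66 below 0.004 m), for 0.2 s.
2. the cam's high point bears on the follower bar and the dies are held home (value of joint cam between 2.39 and 2.85 rad and value of joint jaw_bar above 0.0118 m and horizontal distance between die42 and seat42 below 0.006 m and z of die42 in the frame of seat42 below 0.004 m and angle between each of die42, die50, die58, die66's own z axis and vertical below 0.08 rad and horizontal distance between die50 and seat50 below 0.006 m and z of die50 in the frame of seat50 below 0.004 m and horizontal distance between die58 and seat58 below 0.006 m and z of die58 in the frame of seat58 below 0.004 m and horizontal distance between die66 and seat66 below 0.006 m and z of die66 in the frame of seat66 below 0.004 m), for 0.2 s.
3. the lap lies flat on the middle of the 42 mm die, pressing lightly (horizontal distance between lap and die42 below 0.015 m and contact force between lap and die42 between 0.5 and 40 N and angle between the z axis of lap and the z axis of die42, either way round below 0.1 rad and horizontal distance between die42 and seat42 below 0.006 m), for 0.1 s.
4. the lap has been drawn on past the middle of the 42 mm die, still flat and down at the level of its face (horizontal distance between lap and die42 between 0.018 and 0.036 m and z of lap in the frame of die42 below 0.041 m and angle between the z axis of lap and the z axis of die42, either way round below 0.1 rad and horizontal distance between die42 and seat42 below 0.006 m), for 0.1 s.
5. the lap lies flat on the middle of the 50 mm die, pressing lightly (horizontal distance between lap and die50 below 0.015 m and contact force between lap and die50 between 0.5 and 40 N and angle between the z axis of lap and the z axis of die50, either way round below 0.1 rad and horizontal distance between die50 and seat50 below 0.006 m), for 0.1 s.
6. the lap has been drawn on past the middle of the 50 mm die, still flat and down at the level of its face (horizontal distance between lap and die50 between 0.018 and 0.036 m and z of lap in the frame of die50 below 0.041 m and angle between the z axis of lap and the z axis of die50, either way round below 0.1 rad and horizontal distance between die50 and seat50 below 0.006 m), for 0.1 s.
7. the lap lies flat on the middle of the 58 mm die, pressing lightly (horizontal distance between lap and die58 below 0.015 m and contact force between lap and die58 between 0.5 and 40 N and angle between the z axis of lap and the z axis of die58, either way round below 0.1 rad and horizontal distance between die58 and seat58 below 0.006 m), for 0.1 s.
8. the lap has been drawn on past the middle of the 58 mm die, still flat and down at the level of its face (horizontal distance between lap and die58 between 0.018 and 0.036 m and z of lap in the frame of die58 below 0.041 m and angle between the z axis of lap and the z axis of die58, either way round below 0.1 rad and horizontal distance between die58 and seat58 below 0.006 m), for 0.1 s.
9. the lap lies flat on the middle of the 66 mm die, pressing lightly (horizontal distance between lap and die66 below 0.015 m and contact force between lap and die66 between 0.5 and 40 N and angle between the z axis of lap and the z axis of die66, either way round below 0.1 rad and horizontal distance between die66 and seat66 below 0.006 m), for 0.1 s.
10. the lap has been drawn on past the middle of the 66 mm die, still flat and down at the level of its face (horizontal distance between lap and die66 between 0.018 and 0.036 m and z of lap in the frame of die66 below 0.041 m and angle between the z axis of lap and the z axis of die66, either way round below 0.1 rad and horizontal distance between die66 and seat66 below 0.006 m), for 0.1 s.
At the end, for the whole second after the job is handed in: Every die present stands upright on the fixture plate within 6 mm of its seat, the cam is within 0.23 rad of its high point with the bar out at least 11.8 mm, the lapping block lies flat on its pad, centre within 50 mm of the pad's centre, and all is at rest (all of step 2 and linear speed of each of die42, die50, die58, die66, lap below 0.02 m/s and horizontal distance between lap and lap_rest below 0.05 m and angle between lap's own z axis and vertical below 0.07 rad and z of lap in the frame of lap_rest below 0.009 m); the robot touches nothing.
It fails at once if the jar is pushed about or knocked over (distance of paste_jar from where it was at the start of the episode above 0.03 m or angle between paste_jar's own z axis and vertical above 0.4 rad).
It fails at once if the bottle is pushed about or knocked over (distance of spirit_bottle from where it was at the start of the episode above 0.03 m or angle between spirit_bottle's own z axis and vertical above 0.4 rad).
It fails at once if the pot is pushed about or knocked over (distance of steel_pot from where it was at the start of the episode above 0.03 m or angle between steel_pot's own z axis and vertical above 0.4 rad).
Of die42, die50, die58, die66 only 3 to 4 are there at a start; the rules pass over those that are not, and their reading is None.
At some moment in a run one of die42, die50, die58, die66, lap may be knocked a few centimetres aside while the robot is not near it.
Once in a run the grip may slacken for a moment while it holds something.
It also fails if it takes over 210 s, if anything falls off the work surface, if the arm or the gripper's body presses on something with over 40 N, if the wrist force passes 120 N, or if a joint passes its speed limit or range.

## Working session

There is one attempt and no reset: what is moved stays moved. The work goes in short steps, Python scripts to look and compute and a tool call to move; the robot and the scene stay as the last step left them, time stands still between calls to the robot, and variables do not carry over. Pictures are saved under pics/ and viewed, at most 14 in all, crops included, and the job is handed in when it is done.

Besides the shell and the picture viewer there is one more tool, called after "Emit:" in YAML: its name, and indented under it one key for each argument. play_rows: Moves the arm, as the interface text tells. Its arguments: {"type":"object","properties":{"plan":{"type":"array","items":{"type":"number"}},"squeeze":{"type":"number"}},"required":["plan"]}

```bash
ls; mkdir -p pics; cat > h.py <<'E'
import numpy as np, cv2
from scipy.spatial.transform import Rotation as Ro
from workcell import status, viewer, manip
def snap(cam,name,crop=None,s=1):
    im=viewer.camera(cam); cv2.imwrite(f'pics/{name}_raw.png',im[:,:,::-1])
    return im
def ray(m,u,v):
    R=np.array(m['R']);t=np.array(m['t'])
    d=R.T@np.array([(u-m['cx'])/m['fx'],(v-m['cy'])/m['fy'],1.]); return -R.T@t,d
def onz(m,u,v,z):
    o,d=ray(m,u,v); return o+d*(z-o[2])/d[2]
def proj(m,X):
    c=np.array(m['R'])@np.array(X)+np.array(m['t']); return np.array([m['fx']*c[0]/c[2]+m['cx'],m['fy']*c[1]/c[2]+m['cy']])
E
python3 - <<'E'
from h import *
a=snap('scene','scene0');b=snap('side','side0')
for n in('scene','side'):
    cv2.imwrite(f'pics/{n}0.png',cv2.resize(cv2.imread(f'pics/{n}0_raw.png'),(800,600)))
    m=viewer.camera_model(n);print(n,{k:np.round(v,3).tolist() for k,v in m.items()})
print(status.get_obs(),manip.tip_extent)
E
```

```text
pics
scene {'fx': 357.509, 'fy': 357.509, 'cx': 251.612, 'cy': 193.807, 'R': [[-0.659, 0.752, -0.017], [0.417, 0.346, -0.84], [-0.626, -0.56, -0.542]], 't': [0.336, -0.131, 1.504]}
side {'fx': 377.973, 'fy': 377.973, 'cx': 262.868, 'cy': 194.194, 'R': [[-0.778, -0.628, 0.021], [-0.336, 0.388, -0.858], [0.53, -0.675, -0.513]], 't': [0.41, 0.229, 0.971]}
{'clock': 0.1, 'joint_pos': array([ 1.09139229,  0.33278656, -0.06469903,  1.46082263,  0.02159059,
        1.34991311, -0.08847279]), 'joint_velocities': array([-5.01996220e-04, -8.14697650e-04,  7.46045020e-05, -2.41231625e-03,
       -4.72359565e-04,  5.76740279e-05,  2.48623817e-03]), 'tau': array([ 4.54302590e-04, -6.26744485e+01,  4.83982405e-02, -3.92433429e+01,
        1.63887808e-02,  6.85516570e-03, -2.38794252e-05]), 'position': array([ 0.2755412 , -0.56064033,  0.24462586]), 'ee_rot': array([ 9.74024436e-01,  2.26442085e-01, -1.62448428e-04, -5.95593924e-04]), 'ft_force': array([ 0.971624  , -0.54197547, -0.43796284]), 'torque': array([-0.00515058,  0.06085904,  0.02281319]), 'grasp_force': 0.0, 'grip_width': 0.9987925664177504} 0.014
```

View pics/scene0.png

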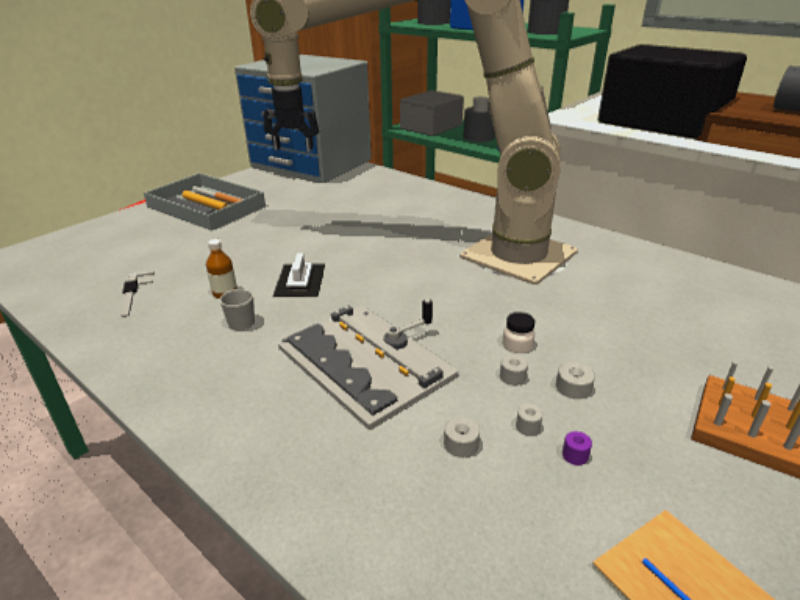

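View pics/side0.png

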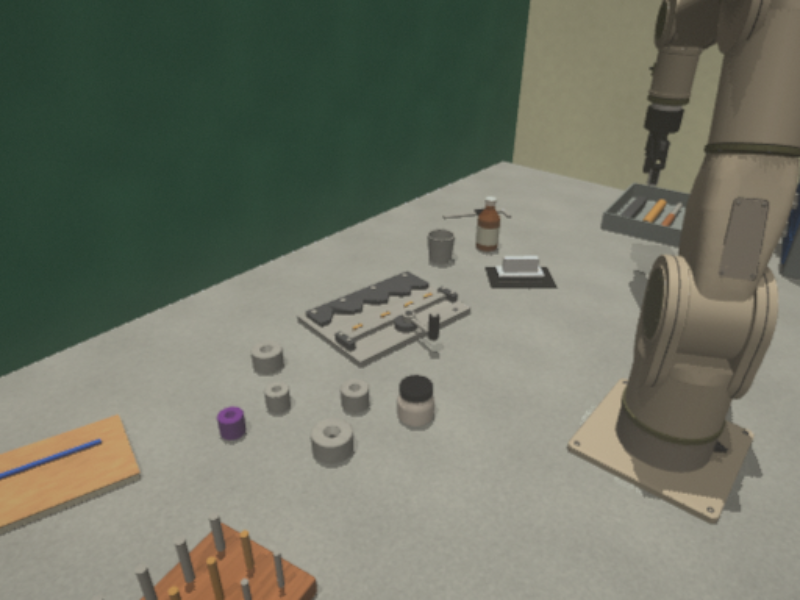

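Scene view: the plate corners are at about (279,347), (371,425) and (457,374), and the cam grip is at (427,312). All four dies are there, at (514,370), (575,380), (530,419) and (462,437). The purple look-alike is at (577,447) and the lap at (299,275). The side view agrees.

```bash
python3 - <<'E'
from h import *
S=viewer.camera_model('scene');D=viewer.camera_model('side')
k=.64
def both(n,a,b,z):
    print(n,'scene',np.round(onz(S,a[0]*k,a[1]*k,z),3)[:2] if a else '','side',np.round(onz(D,b[0]*k,b[1]*k,z),3)[:2] if b else '')
both('cornerL',(279,347),(405,272),.016)
both('cornerB',(371,425),(299,320),.016)
both('cornerR',(457,374),(361,361),.016)
both('corner4',None,(469,309),.016)
both('dieA',(514,362),(355,388),.038)
both('dieB',(575,370),(332,435),.038)
both('dieC',(530,412),(277,390),.038)
both('dieD',(462,428),(267,350),.038)
both('purple',(577,438),(231,416),.038)
both('grip top',(427,301),(434,315),.084)
both('lap top',(299,257),(520,258),.058)
both('pad',(299,279),(521,277),.004)
both('jar',(520,322),(416,386),.065)
both('pot',(238,297),(441,239),.07)
both('bottle',(215,243),(490,200),.14)
m=viewer.camera_model('wrist');print(m)
E
```

```text
cornerL scene [ 0.691 -0.153] side [ 0.677 -0.164]
cornerB scene [0.73  0.142] side [0.708 0.149]
cornerR scene [0.526 0.176] side [0.511 0.17 ]
corner4 scene  side [ 0.462 -0.122]
dieA scene [0.45  0.253] side [0.445 0.255]
dieB scene [0.398 0.351] side [0.393 0.362]
dieC scene [0.549 0.343] side [0.542 0.345]
dieD scene [0.654 0.277] side [0.647 0.28 ]
purple scene [0.553 0.43 ] side [0.548 0.435]
grip top scene [0.443 0.037] side [0.442 0.037]
lap top scene [ 0.455 -0.358] side [ 0.465 -0.339]
pad scene [ 0.469 -0.35 ] side [ 0.461 -0.349]
jar scene [0.362 0.211] side [0.348 0.21 ]
pot scene [ 0.675 -0.302] side [ 0.657 -0.279]
bottle scene [ 0.629 -0.435] side [ 0.616 -0.431]
{'fx': 323.808120787314, 'fy': 323.808120787314, 'cx': 257.44341309067886, 'cy': 193.55706455107108, 'R': array([[ 0.44138818, -0.89731406, -0.00198664],
       [-0.85027629, -0.41895571,  0.31860059],
       [-0.2867171 , -0.13893734, -0.94788698]]), 't': array([-0.62541095, -0.04173712,  0.38016931])}
```

```bash
cat >> h.py <<'E'
def down(yaw): # tool x at world angle yaw(deg), z down
    a=np.radians(yaw);x=np.array([np.cos(a),np.sin(a),0]);y=np.array([np.sin(a),-np.cos(a),0]);return np.stack([x,y,[0,0,-1]],1)
def go(p,yaw,name='',base=None):
    o=status.get_obs();R0=Ro.from_quat(o['ee_rot']);p0=o['position']
    if base is not None:p0=np.array(base[0]);R0=Ro.from_matrix(down(base[1]))
    t=np.degrees((R0.inv()*Ro.from_matrix(down(yaw))).as_rotvec()); s=R0.inv().apply(np.array(p)-p0)
    n=max(np.linalg.norm(t)/10.7,np.linalg.norm(s)/.0625)
    print(name,np.round(t,2).tolist(),np.round(s,4).tolist(),'rows>=%.1f'%n)
E
python3 - <<'E'
from h import *
go([.6,.07,.30],83)
E
```

```text
[-0.07, -0.03, -56.82] [0.5694, -0.4229, -0.0549] rows>=11.4
```

Emit:
play_rows:
  plan: [0,0,-56.8,0.569,-0.423,-0.055,1,0,0,-56.8,0.569,-0.423,-0.055,1,0,0,-56.8,0.569,-0.423,-0.055,1,0,0,-56.8,0.569,-0.423,-0.055,1,0,0,-56.8,0.569,-0.423,-0.055,1,0,0,-56.8,0.569,-0.423,-0.055,1,0,0,-56.8,0.569,-0.423,-0.055,1,0,0,-56.8,0.569,-0.423,-0.055,1,0,0,-56.8,0.569,-0.423,-0.055,1,0,0,-56.8,0.569,-0.423,-0.055,1,0,0,-56.8,0.569,-0.423,-0.055,1,0,0,-56.8,0.569,-0.423,-0.055,1,0,0,-56.8,0.569,-0.423,-0.055,1,0,0,-56.8,0.569,-0.423,-0.055,1]

```text
clock: 1.85
position: [0.5996, 0.0686, 0.2999]
ee_rot: [0.749, 0.662, -0.001, 0.0]
ft_force: [0.3, -0.2, -0.0]
grip_width: 1.0
grasp_force: 0.0
```

```bash
python3 - <<'E'
from h import *
import json
m=viewer.camera_model('wrist');snap('wrist','w1')
json.dump({k:np.array(v).tolist() for k,v in m.items()},open('w1.json','w'))
cv2.imwrite('pics/w1.png',cv2.resize(cv2.imread('pics/w1_raw.png'),(800,600),interpolation=cv2.INTER_CUBIC))
o=status.get_obs();print(o['clock'],o['position'],o['joint_pos'])
E
```

```text
1.9 [0.59956772 0.06818328 0.30007532] [ 0.32050661  0.32995204 -0.6553173   1.40735784  0.20049779  1.47178858
 -0.45279772]
```

View pics/w1.png

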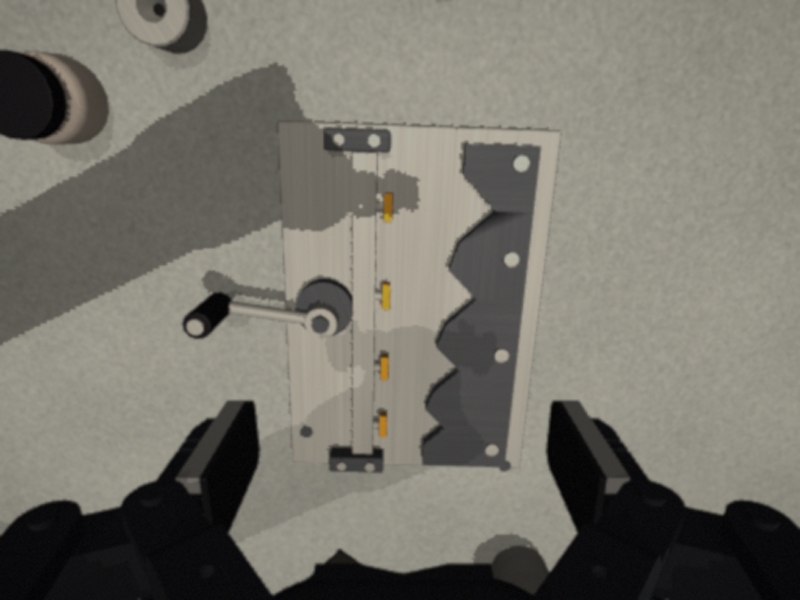

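Wrist view: plate corners are (279,121), (559,130), (520,468) and (293,462). The plungers are near (388,205), (386,296), (384,367) and (382,425), and the vee apexes at (491,209), (473,297), (457,372) and (439,420). The cam axis is at about (320,320) and the grip top at (195,327).

```bash
python3 - <<'E'
from h import *
import json
m=json.load(open('w1.json'))
P=lambda U,V,z:onz(m,(U+.5)*.64-.5,(V+.5)*.64-.5,z)[:2]
c=[P(279,121,.016),P(559,130,.016),P(520,468,.016),P(293,462,.016)]
print('corners',np.round(c,4).tolist())
L=np.array([[-.11,.155],[.11,.155],[.11,-.155],[-.11,-.155]])
c=np.array(c)
A=L-L.mean(0);B=c-c.mean(0)
th=np.arctan2((A[:,0]*B[:,1]-A[:,1]*B[:,0]).sum(),(A*B).sum())
R=np.array([[np.cos(th),-np.sin(th)],[np.sin(th),np.cos(th)]]);t=c.mean(0)
print('pose',t,np.degrees(th),'sides',[np.linalg.norm(c[i]-c[i-1]).round(4) for i in range(4)],'res',np.round(B@R-A,4).tolist())
F=lambda w:np.round(R.T@(w-t),4)
for r,a,p in((33,(491,209),(388,205)),(29,(473,297),(386,296)),(25,(457,372),(384,367)),(21,(439,420),(382,425))):
    fa=F(P(*a,.028));fp=F(P(*p,.028));print(2*r,'apex',fa,'seat x',fa[0]-r*1.414e-3,'plunger',fp)
print('cam axis',F(P(320,321,.045)),'griptop',F(P(195,327,.084)),P(195,327,.084))
json.dump(dict(R=R.tolist(),t=t.tolist()),open('fix.json','w'))
E
```

```text
corners [[0.5169, 0.1688], [0.7295, 0.1359], [0.6844, -0.1693], [0.4685, -0.1358]]
pose [ 5.99816466e-01 -9.83462363e-05] -8.746529782976982 sides [np.float64(0.3084), np.float64(0.2152), np.float64(0.3085), np.float64(0.2185)] res [[0.0023, -0.0007], [-0.0025, -0.0009], [-0.0007, 0.0007], [0.0008, 0.0009]]
66 apex [0.0582 0.0939] seat x 0.011538000000000007 plunger [-0.0226  0.0947]
58 apex [0.0494 0.0211] seat x 0.008394000000000006 plunger [-0.0228  0.0198]
50 apex [ 0.0405 -0.048 ] seat x 0.005150000000000002 plunger [-0.0233 -0.0451]
42 apex [ 0.0273 -0.0964] seat x -0.002393999999999997 plunger [-0.0241 -0.1032]
cam axis [-0.0752  0.0025] griptop [-0.16  0.01] [0.44322124 0.03414894]
```

Seat spacings come out at 58, 65 and 75 mm, and the grip radius at 85 mm, so both check. The cam is now at about 1.14 rad.

```bash
cat >> h.py <<'E'
import json
_f=json.load(open('fix.json'));FR=np.array(_f['R']);FT=np.array(_f['t']);FY=81.25
W=lambda x,y,z:[*(FR@np.array([x,y])+FT),z]
AX=np.array([-.0752,.0025])
def grip(cam): a=2.62-cam;return AX+.085*np.array([-np.sin(a),np.cos(a)])
E
python3 - <<'E'
from h import *
g=grip(1.14);print(g)
go(W(*g,.15),FY,'above');go(W(*g,.066),FY,'down')
for c in(1.0,.85,.7,.55,.4,.25,.1):
    d=grip(c)-g;print(c,'dx,dy',np.round(d[::-1],4))
E
```

```text
[-0.15984987  0.01020709]
above [-0.02, 0.06, 1.62] [-0.0529, -0.1507, 0.1502] rows>=3.5
down [-0.02, 0.06, 1.62] [-0.0528, -0.1507, 0.2342] rows>=4.5
1.0 dx,dy [-0.0119 -0.0002]
0.85 dx,dy [-0.0245  0.0013]
0.7 dx,dy [-0.0368  0.0048]
0.55 dx,dy [-0.0484  0.01  ]
0.4 dx,dy [-0.0591  0.0169]
0.25 dx,dy [-0.0686  0.0254]
0.1 dx,dy [-0.0768  0.0352]
```

Emit:
play_rows:
  plan: [0,0,1.6,-0.053,-0.151,0.11,0.6,0,0,1.6,-0.053,-0.151,0.11,0.6,0,0,1.6,-0.053,-0.151,0.11,0.6,0,0,1.6,-0.053,-0.151,0.15,0.6,0,0,1.6,-0.053,-0.151,0.19,0.6,0,0,1.6,-0.053,-0.151,0.234,0.6,0,0,1.6,-0.053,-0.151,0.234,0.6,0,0,1.6,-0.053,-0.151,0.234,0,0,0,1.6,-0.053,-0.151,0.234,0,0,0,1.6,-0.053,-0.151,0.234,0,0,0,1.6,-0.053,-0.151,0.234,0,0,0,1.6,-0.053,-0.151,0.234,0]
  squeeze: 80

```text
clock: 3.4
position: [0.4435, 0.0355, 0.0683]
ee_rot: [0.758, 0.652, -0.0, 0.001]
ft_force: [-8.7, -0.0, 14.2]
grip_width: 0.233
grasp_force: 77.7
```

Emit:
play_rows:
  plan: [0,0,0,-0.006,0,0,0,0,0,0,-0.012,0,0,0,0,0,0,-0.018,0.0005,0,0,0,0,0,-0.0245,0.0013,0,0,0,0,0,-0.031,0.003,0,0,0,0,0,-0.037,0.005,0,0,0,0,0,-0.043,0.0073,0,0,0,0,0,-0.0484,0.01,0,0,0,0,0,-0.054,0.0133,0,0,0,0,0,-0.059,0.017,0,0,0,0,0,-0.064,0.021,0,0,0,0,0,-0.0686,0.0254,0,0,0,0,0,-0.073,0.03,0,0,0,0,0,-0.0768,0.0352,0,0,0,0,0,-0.0768,0.0352,0,0,0,0,0,-0.0768,0.0352,0,0]

```text
clock: 5.4
position: [0.4659, -0.0486, 0.0683]
ee_rot: [0.759, 0.651, -0.002, 0.001]
ft_force: [-13.2, -8.1, 16.7]
grip_width: 0.235
grasp_force: 77.6
```

```bash
python3 - <<'E'
from h import *
o=status.get_obs()['position'];print(FR.T@(o[:2]-FT),grip(.1))
# plan: up then to view above dies
go([.52,.37,.29],FY,'dieview')
E
```

```text
[-0.12501536 -0.06830576] [-0.12469811 -0.06660092]
dieview [-0.06, 0.26, -0.02] [0.4209, -0.0106, -0.2236] rows>=7.6
```

Emit:
play_rows:
  plan: [0,0,0,0,0,0,0.6,0,0,0,0,0,0,0.6,0,0,0,0,0,-0.05,0.6,0,0,0,0,0,-0.11,0.6,0,0,0,0.06,0,-0.15,1,0,0.2,0,0.42,-0.011,-0.223,1,0,0.2,0,0.42,-0.011,-0.223,1,0,0.2,0,0.42,-0.011,-0.223,1,0,0.2,0,0.42,-0.011,-0.223,1,0,0.2,0,0.42,-0.011,-0.223,1,0,0.2,0,0.42,-0.011,-0.223,1,0,0.2,0,0.42,-0.011,-0.223,1,0,0.2,0,0.42,-0.011,-0.223,1,0,0.2,0,0.42,-0.011,-0.223,1]

```text
clock: 7.15
position: [0.5195, 0.3696, 0.2894]
ee_rot: [0.759, 0.651, 0.001, -0.001]
ft_force: [0.0, -0.8, -0.1]
grip_width: 0.997
grasp_force: 0.0
```

```bash
cat >> h.py <<'E'
def wsnap(n):
    m=viewer.camera_model('wrist');im=viewer.camera('wrist');json.dump({k:np.array(v).tolist() for k,v in m.items()},open(f'{n}.json','w'))
    cv2.imwrite(f'pics/{n}_raw.png',im[:,:,::-1]);cv2.imwrite(f'pics/{n}.png',cv2.resize(im[:,:,::-1],(800,600),interpolation=cv2.INTER_CUBIC))
    return m,im
E
python3 - <<'E'
from h import *
m,im=wsnap('w2');print(status.get_obs()['position'],status.get_obs()['clock'])
g=cv2.medianBlur(cv2.cvtColor(im,cv2.COLOR_RGB2GRAY),3)
# expected radius px for each size at top height
c=cv2.HoughCircles(g,cv2.HOUGH_GRADIENT,1,25,param1=80,param2=16,minRadius=13,maxRadius=38)
for u,v,r in c[0]:
    p=onz(m,u,v,.038);o,_=ray(m,u,v);d=np.array(m['R'])@p+np.array(m['t']);print(np.round([u*1.5625,v*1.5625],0),np.round(p[:2],4),'diam mm',round(2e3*r*d[2]/m['fx'],1))
E
```

```text
[0.51957616 0.36954656 0.28949131] 7.2
[266. 277.] [0.412  0.3607] diam mm 61.2
[580. 323.] [0.6518 0.2858] diam mm 63.1
[345. 377.] [0.4559 0.2668] diam mm 46.0
[437. 155.] [0.5548 0.4309] diam mm 41.0
[227. 463.] [0.3378 0.1998] diam mm 75.9
[584. 455.] [0.6492 0.1601] diam mm 69.2
[443. 268.] [0.5486 0.3473] diam mm 44.0
[482. 510.] [0.555  0.1153] diam mm 97.2
```

View pics/w2.png

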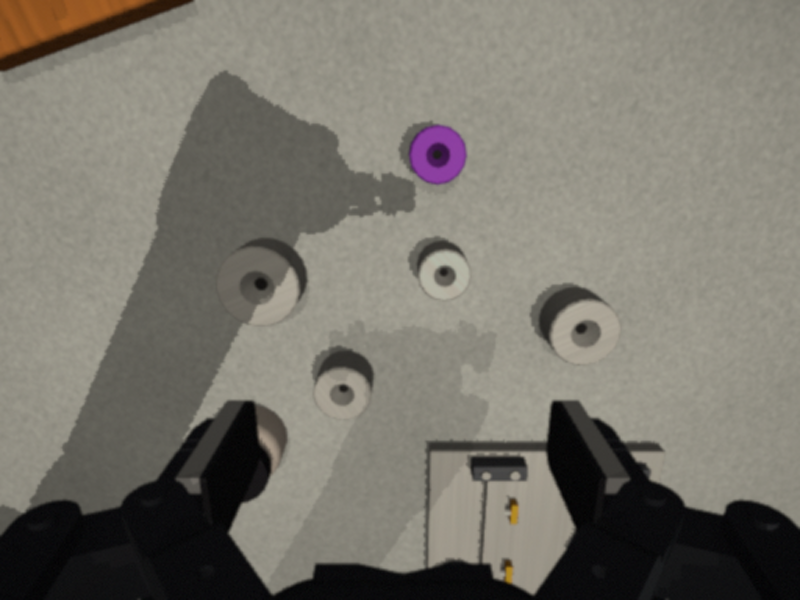

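Wrist view: the top faces are the 66 mm die at (258,285), r≈40, the 58 mm at (584,331), r≈35, the 50 mm at (342,392), r≈29, and the 42 mm at (444,274), r≈25. The purple look-alike is at (437,155).

```bash
python3 - <<'E'
from h import *
m=json.load(open('w2.json'));im=cv2.imread('pics/w2_raw.png');g=cv2.medianBlur(cv2.cvtColor(im,cv2.COLOR_BGR2GRAY),3)
for D,U,V in((66,258,285),(58,584,331),(50,342,392),(42,444,274)):
    u,v=(U+.5)*.64-.5,(V+.5)*.64-.5
    p=onz(m,u,v,.038);z=(np.array(m['R'])@p+np.array(m['t']))[2];r=D/2e3*m['fx']/z
    x0,y0=int(u-r-12),int(v-r-12);roi=g[y0:int(v+r+12),x0:int(u+r+12)]
    c=cv2.HoughCircles(roi,cv2.HOUGH_GRADIENT,1,3,param1=60,param2=8,minRadius=int(r-2),maxRadius=int(r+2))
    print(D,'manual',np.round(p[:2],4),'r px',round(r,1),'hough',[(np.round(onz(m,a+x0,b+y0,.038)[:2],4).tolist(),float(rr)) for a,b,rr in (c[0][:3] if c is not None else [])])
E
```

```text
66 manual [0.4039 0.3559] r px 27.0 hough [([0.4099, 0.3572], 28.399999618530273), ([0.4014, 0.3534], 26.100000381469727), ([0.4057, 0.3553], 27.299999237060547)]
58 manual [0.6541 0.2784] r px 23.0 hough [([0.6468, 0.2852], 24.399999618530273), ([0.6517, 0.2844], 24.399999618530273), ([0.6395, 0.2904], 23.299999237060547)]
50 manual [0.451 0.254] r px 19.1 hough [([0.4539, 0.27], 19.299999237060547), ([0.4524, 0.2556], 18.0), ([0.4484, 0.2488], 19.299999237060547)]
42 manual [0.5486 0.3427] r px 17.3 hough [([0.5497, 0.3459], 17.200000762939453), ([0.5421, 0.3533], 15.800000190734863), ([0.5464, 0.3489], 17.200000762939453)]
```

```bash
cat > plan.py <<'E'
from h import *
B={42:(.5486,.3427),50:(.451,.254),58:(.6535,.279),66:(.404,.356)}
S={42:(-.003,-.1035),50:(.001,-.0455),58:(.005,.0205),66:(.009,.0945)}
Z={42:.041,50:.040,58:.038,66:.036}
go([*B[42],Z[42]],FY,'to 42')
L=[42,50,58,66]
for i,d in enumerate(L):
    b=[*B[d],Z[d]];s=W(*S[d],Z[d]+.017)
    go(s,FY,f'{d} pick->place',(b,FY))
    if i<3:go([*B[L[i+1]],Z[L[i+1]]],FY,'next',(s,FY))
E
python3 plan.py
```

```text
to 42 [0.05, -0.16, -0.02] [-0.0228, 0.0325, 0.2485] rows>=4.0
42 pick->place [0.0, 0.0, 0.0] [-0.4345, 0.0998, -0.017] rows>=7.1
next [0.0, 0.0, 0.0] [0.332, -0.1827, 0.018] rows>=6.1
50 pick->place [0.0, 0.0, 0.0] [-0.274, 0.1867, -0.017] rows>=5.3
next [0.0, 0.0, 0.0] [0.3295, 0.0096, 0.019] rows>=5.3
58 pick->place [0.0, 0.0, 0.0] [-0.2635, -0.0056, -0.017] rows>=4.2
next [0.0, 0.0, 0.0] [0.3017, -0.2527, 0.019] rows>=6.3
66 pick->place [0.0, 0.0, 0.0] [-0.2277, 0.2567, -0.017] rows>=5.5
```

Emit:
play_rows:
  plan: [0,0,0,-0.023,0.0325,0.06,0.8,0,0,0,-0.023,0.0325,0.12,0.8,0,0,0,-0.023,0.0325,0.18,0.8,0,0,0,-0.023,0.0325,0.22,0.8,0,0,0,-0.023,0.0325,0.249,0.8,0,0,0,-0.023,0.0325,0.249,0.8,0,0,0,-0.023,0.0325,0.249,0,0,0,0,-0.023,0.0325,0.249,0,0,0,0,-0.023,0.0325,0.249,0,0,0,0,-0.023,0.0325,0.249,0]
  squeeze: 60

```text
clock: 8.45
position: [0.5489, 0.3448, 0.0428]
ee_rot: [0.758, 0.652, 0.003, -0.0]
ft_force: [-1.4, -2.5, 6.8]
grip_width: 0.459
grasp_force: 59.6
```

```bash
python3 - <<'E'
from h import *
go(W(-.003,-.1035,.058),FY)
E
```

```text
[0.18, -0.28, 0.09] [-0.4367, 0.0991, -0.017] rows>=7.2
```

Emit:
play_rows:
  plan: [0,0,0,0,0,-0.05,0,0,0,0,-0.02,0.005,-0.1,0,0,0,0,-0.06,0.015,-0.11,0,0,0,0,-0.115,0.03,-0.11,0,0,0,0,-0.17,0.045,-0.11,0,0,0,0,-0.225,0.06,-0.11,0,0,0,0,-0.28,0.07,-0.11,0,0,0,0,-0.335,0.08,-0.11,0,0,0,0,-0.39,0.09,-0.11,0,0,0,0,-0.4355,0.0995,-0.11,0,0,0,0,-0.4355,0.0995,-0.08,0,0,0,0,-0.4355,0.0995,-0.05,0,0,0,0,-0.4355,0.0995,-0.03,0,0,0,0,-0.4355,0.0995,-0.021,0,0,0,0,-0.4355,0.0995,-0.017,0,0,0,0,-0.4355,0.0995,-0.017,0]

```text
clock: 10.45
position: [0.5808, -0.101, 0.0587]
ee_rot: [0.758, 0.652, 0.001, -0.001]
ft_force: [-14.9, 0.6, 22.7]
grip_width: 0.453
grasp_force: 64.0
```

```bash
python3 - <<'E'
from h import *
o=status.get_obs();print(FR.T@(o['position'][:2]-FT),o['ft_force'])
go([.451,.254,.040],FY)
E
```

```text
[-0.00348017 -0.10260646] [-14.90797691   0.59805177  22.74122124]
 [-0.0, -0.09, 0.14] [0.3315, -0.1815, 0.0192] rows>=6.1
```

Emit:
play_rows:
  plan: [0,0,0,0,0,0,0.75,0,0,0,0,0,0,0.75,0,0,0,0,0,0,0.75,0,0,0,0,0,-0.04,0.8,0,0,0,0,0,-0.09,0.8,0,0,0,0.05,-0.03,-0.1,0.8,0,0,0,0.1,-0.055,-0.1,0.8,0,0,0,0.15,-0.08,-0.1,0.8,0,0,0,0.2,-0.11,-0.1,0.8,0,0,0,0.25,-0.14,-0.1,0.8,0,0,0,0.3,-0.165,-0.1,0.8,0,0,0,0.3315,-0.1815,-0.07,0.8,0,0,0,0.3315,-0.1815,-0.03,0.8,0,0,0,0.3315,-0.1815,0.019,0.8,0,0,0,0.3315,-0.1815,0.019,0.8,0,0,0,0.3315,-0.1815,0.019,0,0,0,0,0.3315,-0.1815,0.019,0,0,0,0,0.3315,-0.1815,0.019,0,0,0,0,0.3315,-0.1815,0.019,0]

```text
clock: 12.82
position: [0.452, 0.2548, 0.0402]
ee_rot: [0.758, 0.652, 0.003, -0.001]
ft_force: [-3.3, 0.1, 8.7]
grip_width: 0.556
grasp_force: 62.1
```

```bash
python3 - <<'E'
from h import *
go(W(.001,-.0455,.057),FY)
E
```

```text
[0.15, -0.29, 0.11] [-0.2752, 0.1854, -0.0177] rows>=5.3
```

Emit:
play_rows:
  plan: [0,0,0,0,0,-0.05,0,0,0,0,-0.02,0.01,-0.1,0,0,0,0,-0.06,0.04,-0.11,0,0,0,0,-0.105,0.07,-0.11,0,0,0,0,-0.15,0.1,-0.11,0,0,0,0,-0.195,0.13,-0.11,0,0,0,0,-0.24,0.16,-0.11,0,0,0,0,-0.2752,0.186,-0.11,0,0,0,0,-0.2752,0.186,-0.08,0,0,0,0,-0.2752,0.186,-0.05,0,0,0,0,-0.2752,0.186,-0.03,0,0,0,0,-0.2752,0.186,-0.021,0,0,0,0,-0.2752,0.186,-0.017,0,0,0,0,-0.2752,0.186,-0.017,0]

```text
clock: 14.58
position: [0.594, -0.0461, 0.0563]
ee_rot: [0.758, 0.652, 0.001, -0.0]
ft_force: [-8.2, -0.2, 10.8]
grip_width: 0.555
grasp_force: 66.2
```

```bash
python3 - <<'E'
from h import *
o=status.get_obs();print(FR.T@(o['position'][:2]-FT),o['ft_force'])
go([.6535,.279,.038],FY)
E
```

```text
[ 0.00123889 -0.04639679] [-8.17225745 -0.24729674 10.82058227]
 [0.06, -0.13, 0.12] [0.3303, 0.01, 0.019] rows>=5.3
```

Emit:
play_rows:
  plan: [0,0,0,0,0,0,0.8,0,0,0,0,0,0,0.8,0,0,0,0,0,0,0.8,0,0,0,0,0,-0.04,0.9,0,0,0,0,0,-0.09,0.9,0,0,0,0.05,0.001,-0.1,0.9,0,0,0,0.11,0.003,-0.1,0.9,0,0,0,0.17,0.005,-0.1,0.9,0,0,0,0.23,0.007,-0.1,0.9,0,0,0,0.29,0.009,-0.1,0.9,0,0,0,0.33,0.01,-0.07,0.9,0,0,0,0.33,0.01,-0.03,0.9,0,0,0,0.33,0.01,0.019,0.9,0,0,0,0.33,0.01,0.019,0.9,0,0,0,0.33,0.01,0.019,0,0,0,0,0.33,0.01,0.019,0,0,0,0,0.33,0.01,0.019,0,0,0,0,0.33,0.01,0.019,0]

```text
clock: 16.82
position: [0.6545, 0.2795, 0.0394]
ee_rot: [0.758, 0.652, 0.003, -0.0]
ft_force: [0.0, -0.3, 6.3]
grip_width: 0.649
grasp_force: 65.0
```

```bash
python3 - <<'E'
from h import *
go(W(.005,.0205,.055),FY)
E
```

```text
[0.22, -0.34, 0.1] [-0.264, -0.0069, -0.0172] rows>=4.2
```

Emit:
play_rows:
  plan: [0,0,0,0,0,-0.05,0,0,0,0,-0.02,0,-0.1,0,0,0,0,-0.07,-0.002,-0.11,0,0,0,0,-0.12,-0.003,-0.11,0,0,0,0,-0.17,-0.004,-0.11,0,0,0,0,-0.22,-0.005,-0.11,0,0,0,0,-0.264,-0.0065,-0.11,0,0,0,0,-0.264,-0.0065,-0.08,0,0,0,0,-0.264,-0.0065,-0.05,0,0,0,0,-0.264,-0.0065,-0.03,0,0,0,0,-0.264,-0.0065,-0.021,0,0,0,0,-0.264,-0.0065,-0.0165,0,0,0,0,-0.264,-0.0065,-0.0165,0]

```text
clock: 18.45
position: [0.6071, 0.0188, 0.0553]
ee_rot: [0.758, 0.652, 0.001, -0.0]
ft_force: [-16.7, -3.6, 26.2]
grip_width: 0.645
grasp_force: 69.7
```

```bash
python3 - <<'E'
from h import *
o=status.get_obs();print(FR.T@(o['position'][:2]-FT),o['ft_force'])
go([.404,.356,.036],FY)
E
```

```text
[0.00431434 0.01974088] [-16.6853941   -3.63526648  26.15401428]
 [0.03, -0.07, 0.13] [0.303, -0.2513, 0.0195] rows>=6.3
```

Emit:
play_rows:
  plan: [0,0,0,0,0,0,0.9,0,0,0,0,0,0,0.9,0,0,0,0,0,0,0.9,0,0,0,0,0,-0.04,1,0,0,0,0,0,-0.09,1,0,0,0,0.04,-0.033,-0.1,1,0,0,0,0.085,-0.07,-0.1,1,0,0,0,0.13,-0.108,-0.1,1,0,0,0,0.175,-0.145,-0.1,1,0,0,0,0.22,-0.183,-0.1,1,0,0,0,0.265,-0.22,-0.1,1,0,0,0,0.303,-0.2513,-0.08,1,0,0,0,0.303,-0.2513,-0.03,1,0,0,0,0.303,-0.2513,0.0195,1,0,0,0,0.303,-0.2513,0.0195,1,0,0,0,0.303,-0.2513,0.0195,0,0,0,0,0.303,-0.2513,0.0195,0,0,0,0,0.303,-0.2513,0.0195,0,0,0,0,0.303,-0.2513,0.0195,0]

```text
clock: 20.82
position: [0.4045, 0.3573, 0.0361]
ee_rot: [0.758, 0.652, 0.003, -0.001]
ft_force: [-4.3, -1.0, 7.2]
grip_width: 0.744
grasp_force: 64.5
```

```bash
python3 - <<'E'
from h import *
go(W(.009,.0945,.053),FY)
E
```

```text
[0.12, -0.34, 0.12] [-0.2295, 0.256, -0.0178] rows>=5.5
```

Emit:
play_rows:
  plan: [0,0,0,0,0,-0.05,0,0,0,0,-0.01,0.01,-0.1,0,0,0,0,-0.045,0.05,-0.11,0,0,0,0,-0.085,0.09,-0.11,0,0,0,0,-0.12,0.13,-0.11,0,0,0,0,-0.155,0.17,-0.11,0,0,0,0,-0.19,0.21,-0.11,0,0,0,0,-0.229,0.256,-0.11,0,0,0,0,-0.229,0.256,-0.09,0,0,0,0,-0.229,0.256,-0.05,0,0,0,0,-0.229,0.256,-0.03,0,0,0,0,-0.229,0.256,-0.021,0,0,0,0,-0.229,0.256,-0.017,0,0,0,0,-0.229,0.256,-0.017,0]

```text
clock: 22.58
position: [0.6233, 0.0914, 0.0522]
ee_rot: [0.758, 0.652, 0.002, -0.0]
ft_force: [-7.6, -2.5, 5.6]
grip_width: 0.74
grasp_force: 74.5
```

```bash
python3 - <<'E'
from h import *
o=status.get_obs();print(FR.T@(o['position'][:2]-FT),o['ft_force'])
go([.6,.07,.30],FY)
E
```

```text
[0.00930532 0.09402338] [-7.59221934 -2.54596591  5.5888537 ]
 [0.11, -0.17, 0.13] [-0.0239, -0.0194, -0.2479] rows>=4.0
```

Emit:
play_rows:
  plan: [0,0,0,0,0,0,1,0,0,0,0,0,0,1,0,0,0,0,0,0,1,0,0,0,0,0,-0.05,1,0,0,0,0,0,-0.11,1,0,0,0,-0.024,-0.019,-0.17,1,0,0,0,-0.024,-0.019,-0.248,1,0,0,0,-0.024,-0.019,-0.248,1,0,0,0,-0.024,-0.019,-0.248,1]

```text
clock: 23.7
position: [0.6007, 0.0697, 0.2985]
ee_rot: [0.758, 0.652, 0.002, -0.0]
ft_force: [0.7, -0.4, -0.7]
grip_width: 0.997
grasp_force: 0.0
```

```bash
python3 - <<'E'
from h import *
m,im=wsnap('w3');print(status.get_obs()['position'])
im2=cv2.imread('pics/w3.png')
for d,(x,y) in {42:(-.0005,-.1035),50:(.0035,-.0455),58:(.0075,.0205),66:(.0115,.0945)}.items():
    for a in np.linspace(0,6.28,40):
        p=proj(m,W(x+d/2e3*np.cos(a),y+d/2e3*np.sin(a),.054));cv2.circle(im2,tuple(int(v) for v in p*1.5625),1,(0,0,255),-1)
cv2.imwrite('pics/w3o.png',im2)
E
```

```text
[0.60018257 0.06945271 0.29672384]
```

View pics/w3o.png

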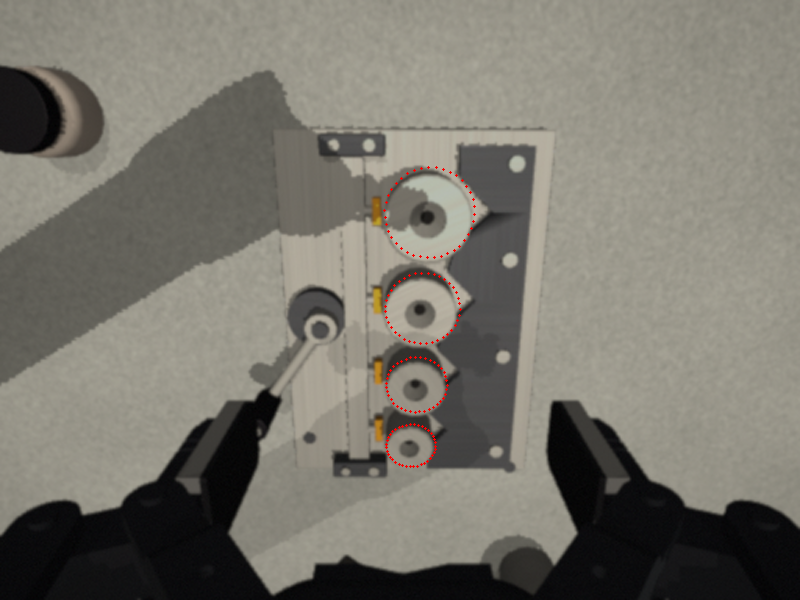

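Every die sits within about 2 mm of its seat circle, and the cam is open with its handle pointing lower left. Next I close the cam.

```bash
python3 - <<'E'
from h import *
g=np.array([-.125,-.0675]);go(W(*g,.074),FY)
for c in np.linspace(.1,2.64,18)[1:]:
    d=grip(c)-grip(.1);print(round(c,2),np.round(d[::-1],4).tolist(),end=' ')
E
```

```text
[-0.0, -0.19, 0.13] [-0.1368, -0.1151, 0.2223] rows>=4.6
0.25 [0.0081, -0.0097] 0.4 [0.0176, -0.0181] 0.55 [0.0283, -0.0251] 0.7 [0.0398, -0.0303] 0.85 [0.052, -0.0338] 1.0 [0.0646, -0.0354] 1.15 [0.0773, -0.0351] 1.3 [0.0898, -0.0329] 1.44 [0.1018, -0.0289] 1.59 [0.1132, -0.0232] 1.74 [0.1235, -0.0158] 1.89 [0.1326, -0.007] 2.04 [0.1403, 0.0031] 2.19 [0.1464, 0.0142] 2.34 [0.1508, 0.0261] 2.49 [0.1534, 0.0385] 2.64 [0.1541, 0.0512]
```

Emit:
play_rows:
  plan: [0,0,0,-0.06,-0.05,0.03,0.6,0,0,0,-0.1,-0.09,0.06,0.6,0,0,0,-0.137,-0.115,0.1,0.6,0,0,0,-0.137,-0.115,0.15,0.6,0,0,0,-0.137,-0.115,0.19,0.6,0,0,0,-0.137,-0.115,0.222,0.6,0,0,0,-0.137,-0.115,0.222,0.6,0,0,0,-0.137,-0.115,0.222,0,0,0,0,-0.137,-0.115,0.222,0,0,0,0,-0.137,-0.115,0.222,0,0,0,0,-0.137,-0.115,0.222,0,0,0,0,-0.137,-0.115,0.222,0]
  squeeze: 80

```text
clock: 25.25
position: [0.4664, -0.0481, 0.0761]
ee_rot: [0.758, 0.652, 0.001, -0.0]
ft_force: [-3.4, 0.1, 4.5]
grip_width: 0.23
grasp_force: 78.0
```

```bash
python3 - <<'E'
from h import *
o=status.get_obs();print(FR.T@(o['position'][:2]-FT),o['ft_force'])
E
```

```text
[-0.12459416 -0.06778117] [-3.36426603  0.14708562  4.53967669]
```

Emit:
play_rows:
  plan: [0,0,0,0.008,-0.0095,0,0,0,0,0,0.0176,-0.018,0,0,0,0,0,0.0283,-0.025,0,0,0,0,0,0.04,-0.0303,0,0,0,0,0,0.0525,-0.0338,0,0,0,0,0,0.065,-0.0354,0,0,0,0,0,0.078,-0.0351,0,0,0,0,0,0.0905,-0.0329,0,0,0,0,0,0.1025,-0.0289,0,0,0,0,0,0.114,-0.0232,0,0,0,0,0,0.1245,-0.0158,0,0,0,0,0,0.1335,-0.007,0,0,0,0,0,0.1412,0.0031,0,0,0,0,0,0.1473,0.0142,0,0,0,0,0,0.1518,0.0261,0,0,0,0,0,0.1544,0.0385,0,0,0,0,0,0.1551,0.0505,0,0,0,0,0,0.1551,0.0505,0,0,0,0,0,0.1551,0.0505,0,0]

```text
clock: 27.62
position: [0.5389, 0.0973, 0.0762]
ee_rot: [0.758, 0.652, 0.001, -0.001]
ft_force: [-4.4, -2.5, 3.2]
grip_width: 0.231
grasp_force: 79.2
```

```bash
python3 - <<'E'
from h import *
o=status.get_obs();p=FR.T@(o['position'][:2]-FT);d=p-AX;print(p,o['ft_force'],'cam',2.62-np.arctan2(-d[0],d[1]),np.hypot(*d))
go([.6,.07,.30],FY)
E
```

```text
[-0.07505929  0.08697315] [-4.37104747 -2.5407131   3.18945183] cam 2.621665685887476 0.08447326273177308
 [-0.02, -0.12, 0.11] [-0.0173, 0.0645, -0.2239] rows>=3.7
```

Emit:
play_rows:
  plan: [0,0,0,0,0,0,0.5,0,0,0,0,0,0,0.5,0,0,0,0,0,-0.04,0.5,0,0,0,0,0,-0.1,1,0,0,0,-0.01,0.03,-0.16,1,0,0,0,-0.017,0.0645,-0.224,1,0,0,0,-0.017,0.0645,-0.224,1,0,0,0,-0.017,0.0645,-0.224,1]

```text
clock: 28.62
position: [0.6011, 0.0707, 0.3002]
ee_rot: [0.758, 0.652, 0.002, -0.001]
ft_force: [0.2, 0.8, -0.4]
grip_width: 1.0
grasp_force: 0.0
```

```bash
python3 - <<'E'
from h import *
m,im=wsnap('w4')
im2=cv2.imread('pics/w4.png')
for d,(x,y) in {42:(-.0005,-.1035),50:(.0035,-.0455),58:(.0075,.0205),66:(.0115,.0945)}.items():
    for a in np.linspace(0,6.28,40):
        p=proj(m,W(x+d/2e3*np.cos(a),y+d/2e3*np.sin(a),.054));cv2.circle(im2,tuple(int(v) for v in p*1.5625),1,(0,0,255),-1)
cv2.imwrite('pics/w4o.png',im2)
go([.46,-.26,.29],65)
E
```

```text
[-0.03, -0.22, 16.39] [-0.3481, -0.0891, 0.0076] rows>=5.8
```

View pics/w4o.png

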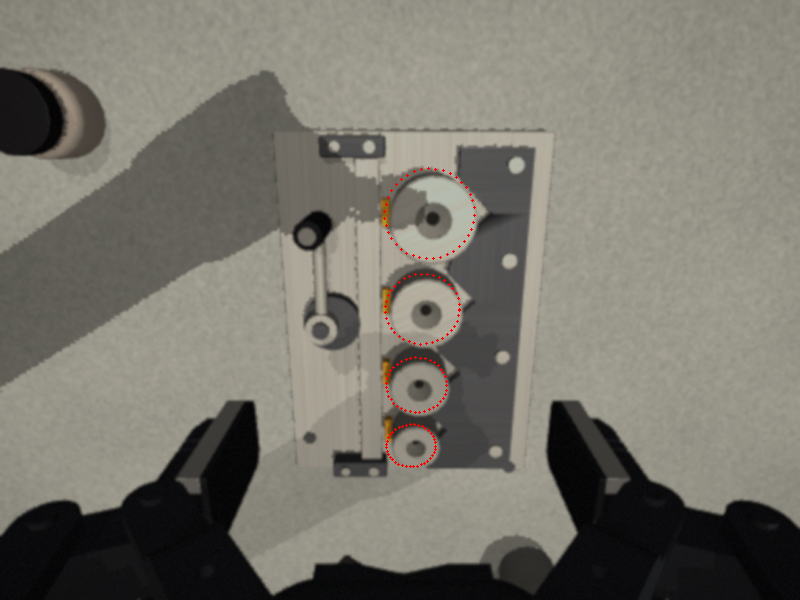

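The cam is at its high point with the handle parallel to the bar, and the dies have moved about 2 mm to +x against their vees. Next the lap.

Emit:
play_rows:
  plan: [0,0,16.4,-0.348,-0.089,0.008,1,0,0,16.4,-0.348,-0.089,0.008,1,0,0,16.4,-0.348,-0.089,0.008,1,0,0,16.4,-0.348,-0.089,0.008,1,0,0,16.4,-0.348,-0.089,0.008,1,0,0,16.4,-0.348,-0.089,0.008,1,0,0,16.4,-0.348,-0.089,0.008,1,0,0,16.4,-0.348,-0.089,0.008,1]

```text
clock: 29.68
position: [0.4601, -0.2589, 0.2893]
ee_rot: [0.843, 0.538, 0.001, -0.002]
ft_force: [0.4, 0.4, -0.1]
grip_width: 1.0
grasp_force: 0.0
```

```bash
python3 - <<'E'
from h import *
m,im=wsnap('w5');print(status.get_obs()['position'],status.get_obs()['joint_pos'])
E
```

```text
[ 0.46045286 -0.25848989  0.28958116] [ 1.04411354  0.15341262 -0.67989719  1.6170844   0.09357328  1.40697942
 -0.08013259]
```

View pics/w5.png

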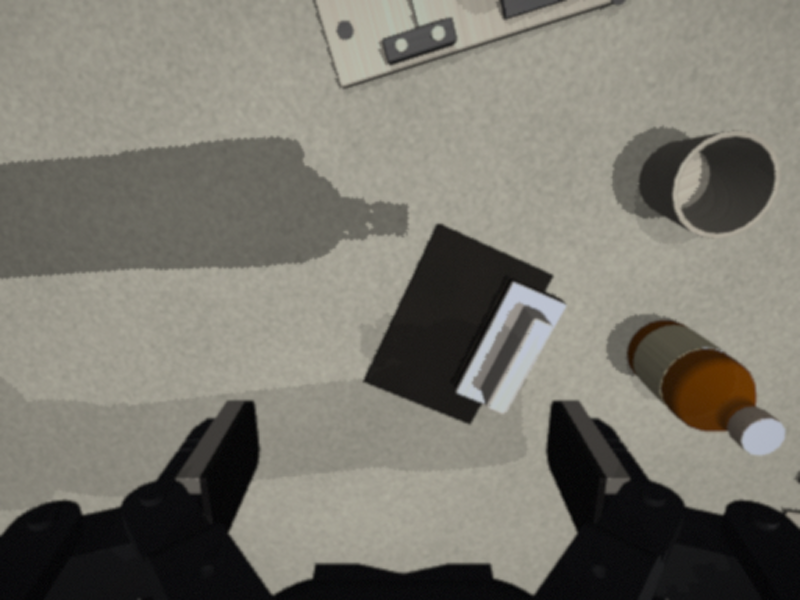

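The lap has been knocked half off its pad: the pad runs from (438,225) to (470,423) and the lap is centred near (512,347). I'll zoom in.

```bash
python3 - <<'E'
import cv2
im=cv2.imread('pics/w5_raw.png')[130:290,220:380]
cv2.imwrite('pics/w5c.png',cv2.resize(im,(600,600),interpolation=cv2.INTER_CUBIC))
E
```

```text
(no output)
```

View pics/w5c.png

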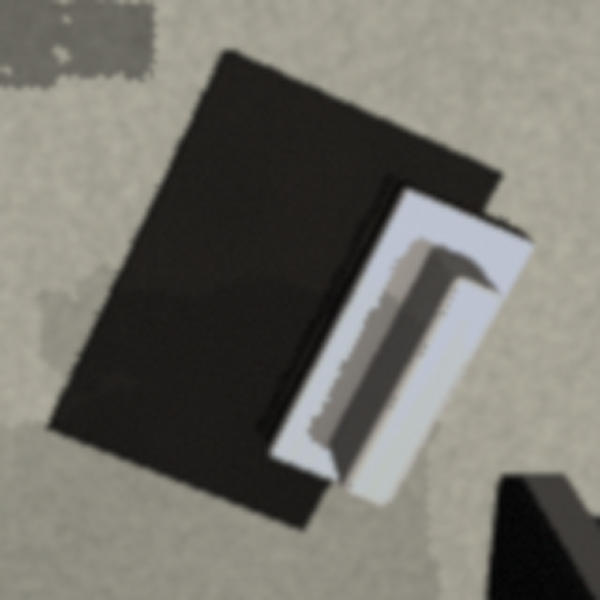

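```bash
python3 - <<'E'
from h import *
m=json.load(open('w5.json'))
P=lambda a,b,z:onz(m,(a+.5)/3.75-.5+220,(b+.5)/3.75-.5+130,z)
pad=np.array([P(a,b,.004) for a,b in((228,48),(502,173),(305,528),(50,428))])[:,:2]
print('pad c',pad.mean(0),[np.linalg.norm(pad[i]-pad[i-1]).round(4) for i in range(4)],'dir',np.degrees(np.arctan2(*(pad[0]-pad[3])[::-1])))
for z in(.050,.054,.058):
    r=np.array([P(a,b,z) for a,b in((460,278),(498,292),(385,505),(345,488))])[:,:2]
    print(z,'rib c',r.mean(0),[np.linalg.norm(r[i]-r[i-1]).round(4) for i in range(4)],'dir',np.degrees(np.arctan2(*(r[0]-r[3]+r[1]-r[2])[::-1])))
b=np.array([P(a,b,.022) for a,b in((403,187),(533,240),(270,455))])[:,:2]
print('block c',(b[1]+b[2])/2,np.linalg.norm(b[1]-b[0]),np.linalg.norm(b[2]-b[0]),'dir',np.degrees(np.arctan2(*(b[0]-b[2])[::-1])))
E
```

```text
pad c [ 0.46772358 -0.35218683] [np.float64(0.1575), np.float64(0.1069), np.float64(0.1563), np.float64(0.1073)] dir 41.033710342813315
0.05 rib c [ 0.50404549 -0.3843675 ] [np.float64(0.0832), np.float64(0.0135), np.float64(0.0843), np.float64(0.0155)] dir 42.385621952603195
0.054 rib c [ 0.50394803 -0.38221297] [np.float64(0.0823), np.float64(0.0134), np.float64(0.0834), np.float64(0.0154)] dir 42.38562195260319
0.058 rib c [ 0.50385057 -0.38005843] [np.float64(0.0814), np.float64(0.0133), np.float64(0.0825), np.float64(0.0152)] dir 42.38562195260318
block c [ 0.50339558 -0.38032418] 0.04952803451879642 0.10962474874708736 dir 42.75624659489481
```

```bash
python3 - <<'E'
from h import *
go([.5035,-.380,.12],42.5,'above');go([.5035,-.380,.054],42.5,'down')
E
```

```text
above [-0.14, -0.2, 22.59] [-0.0927, 0.0905, 0.1691] rows>=3.4
down [-0.14, -0.2, 22.59] [-0.093, 0.0906, 0.2351] rows>=4.3
```

Emit:
play_rows:
  plan: [-0.1,-0.2,22.6,-0.093,0.0905,0.1,0.6,-0.1,-0.2,22.6,-0.093,0.0905,0.13,0.6,-0.1,-0.2,22.6,-0.093,0.0905,0.15,0.6,-0.1,-0.2,22.6,-0.093,0.0905,0.17,0.6,-0.1,-0.2,22.6,-0.093,0.0905,0.2,0.6,-0.1,-0.2,22.6,-0.093,0.0905,0.235,0.6,-0.1,-0.2,22.6,-0.093,0.0905,0.235,0.6,-0.1,-0.2,22.6,-0.093,0.0905,0.235,0,-0.1,-0.2,22.6,-0.093,0.0905,0.235,0,-0.1,-0.2,22.6,-0.093,0.0905,0.235,0,-0.1,-0.2,22.6,-0.093,0.0905,0.235,0,-0.1,-0.2,22.6,-0.093,0.0905,0.235,0]
  squeeze: 100

```text
clock: 31.22
position: [0.5041, -0.3821, 0.0569]
ee_rot: [0.932, 0.361, 0.001, 0.001]
ft_force: [-0.1, 2.1, 6.0]
grip_width: 0.183
grasp_force: 98.4
```

```bash
python3 - <<'E'
from h import *
o=status.get_obs();print(o['position'],o['ft_force'])
# commanded-frame base
go(W(.0015,-.1085,o['position'][2]+.048),FY,'press',(o['position'],42.5))
E
```

```text
[ 0.50405571 -0.3820656   0.05692637] [-0.11956348  2.09266188  6.047813  ]
press [0.0, 0.0, -38.75] [0.245, -0.1478, -0.048] rows>=4.6
```

Emit:
play_rows:
  plan: [0,0,0,0,0,-0.03,0,0,0,0,0,0,-0.07,0,0,0,0,0,0,-0.12,0,0,0,-9,0.05,-0.03,-0.12,0,0,0,-18,0.1,-0.06,-0.12,0,0,0,-27,0.15,-0.09,-0.12,0,0,0,-36,0.2,-0.12,-0.12,0,0,0,-38.7,0.245,-0.148,-0.12,0,0,0,-38.7,0.245,-0.148,-0.09,0,0,0,-38.7,0.245,-0.148,-0.07,0,0,0,-38.7,0.245,-0.148,-0.06,0,0,0,-38.7,0.245,-0.148,-0.06,0,0,0,-38.7,0.245,-0.148,-0.06,0]

```text
clock: 32.85
position: [0.5847, -0.1079, 0.1155]
ee_rot: [0.76, 0.65, 0.0, 0.001]
ft_force: [0.1, 0.7, -3.7]
grip_width: 0.177
grasp_force: 98.8
```

```bash
python3 - <<'E'
from h import *
o=status.get_obs();print(o['position'],o['ft_force'],FR.T@(o['position'][:2]-FT),Ro.from_quat(o['ee_rot']).as_matrix()[:,2])
m,im=wsnap('w6');im=viewer.camera('side');cv2.imwrite('pics/s6.png',cv2.resize(im[100:260,150:330,::-1],(675,600),interpolation=cv2.INTER_CUBIC))
go(W(.0015,-.1085,.1069),FY,'level')
E
```

```text
[ 0.584663   -0.10794632  0.11547038] [ 0.13529146  0.74514949 -3.72581094] [ 0.0014225  -0.10889807] [ 1.08701409e-03 -6.45096885e-04 -9.99999201e-01]
level [0.08, 0.03, -0.21] [0.0002, 0.0001, 0.0086] rows>=0.1
```

View pics/s6.png

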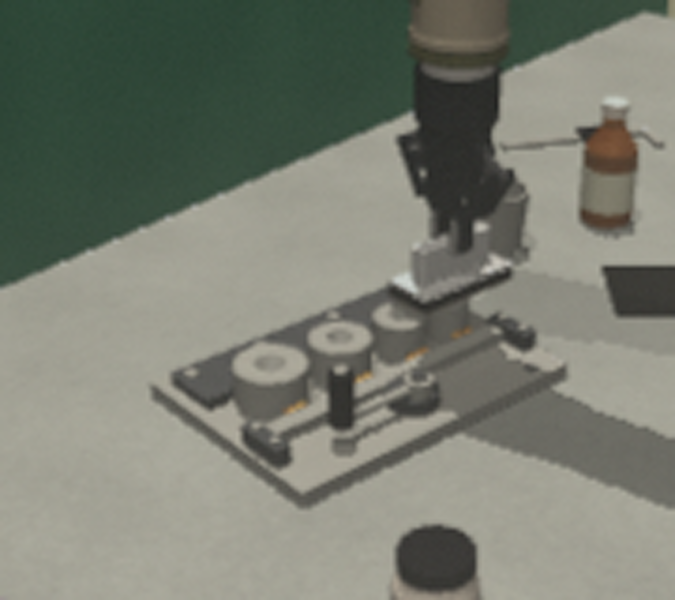

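The lap is held flat just above the 42 mm die, with a gap of about 8 mm.

Emit:
play_rows:
  plan: [0,0,0,0,0,0.004,0,0,0,0,0,0,0.007,0,0,0,0,0,0,0.009,0,0,0,0,0,0,0.01,0,0,0,0,0,0,0.01,0]

```text
clock: 33.58
position: [0.5844, -0.1077, 0.1069]
ee_rot: [0.76, 0.65, -0.001, 0.001]
ft_force: [-11.8, -1.5, 21.5]
grip_width: 0.184
grasp_force: 102.1
```

Emit:
play_rows:
  plan: [0,0,0,0,0,-0.001,0,0,0,0,0.003,0,-0.001,0,0,0,0,0.008,0.0005,-0.001,0,0,0,0,0.015,0.001,-0.001,0,0,0,0,0.022,0.0013,-0.001,0,0,0,0,0.029,0.0017,-0.001,0,0,0,0,0.036,0.002,-0.001,0]

```text
clock: 34.45
position: [0.5929, -0.0741, 0.1071]
ee_rot: [0.761, 0.649, -0.0, 0.002]
ft_force: [-1.5, -5.2, 8.0]
grip_width: 0.18
grasp_force: 100.3
```

Emit:
play_rows:
  plan: [0,0,0,0.007,0.0004,0,0,0,0,0,0.014,0.0008,0,0,0,0,0,0.021,0.0013,0,0,0,0,0,0.028,0.0017,0,0,0,0,0,0.035,0.0021,0,0,0,0,0,0.042,0.0025,0,0,0,0,0,0.049,0.003,0,0,0,0,0,0.056,0.0034,0,0,0,0,0,0.063,0.0038,0,0]

```text
clock: 35.58
position: [0.6066, -0.0125, 0.1071]
ee_rot: [0.761, 0.649, -0.0, 0.002]
ft_force: [-1.9, -6.6, 8.5]
grip_width: 0.179
grasp_force: 100.5
```

```bash
python3 - <<'E'
from h import *
o=status.get_obs();print(FR.T@(o['position'][:2]-FT),Ro.from_quat(o['ee_rot']).as_matrix()[:,2])
E
```

```text
[ 0.00857685 -0.0112032 ] [ 0.00262953 -0.00320917 -0.99999139]
```

Emit:
play_rows:
  plan: [0,0,0,0.007,0.0004,0,0,0,0,0,0.014,0.0008,0,0,0,0,0,0.021,0.001,0,0,0,0,0,0.028,0.0012,0,0,0,0,0,0.035,0.0015,0,0,0,0,0,0.042,0.0018,0,0,0,0,0,0.049,0.0022,0,0,0,0,0,0.056,0.0026,0,0,0,0,0,0.063,0.003,0,0,0,0,0,0.07,0.0034,0,0]

```text
clock: 36.83
position: [0.6209, 0.0561, 0.1071]
ee_rot: [0.761, 0.649, 0.0, 0.002]
ft_force: [-2.8, -7.2, 9.0]
grip_width: 0.178
grasp_force: 100.5
```

Emit:
play_rows:
  plan: [0,0,0,0.007,0.0004,0,0,0,0,0,0.014,0.0008,0,0,0,0,0,0.021,0.001,0,0,0,0,0,0.028,0.0012,0,0,0,0,0,0.035,0.0015,0,0,0,0,0,0.042,0.0018,0,0,0,0,0,0.049,0.002,0,0,0,0,0,0.056,0.002,0,0,0,0,0,0.063,0.002,0,0,0,0,0,0.065,0.002,0,0,0,0,0,0.065,0.002,0,0,0,0,0,0.065,0.002,0,0]

```text
clock: 38.33
position: [0.6329, 0.1208, 0.1069]
ee_rot: [0.76, 0.649, 0.0, 0.002]
ft_force: [-0.8, -3.8, 7.4]
grip_width: 0.181
grasp_force: 100.2
```

```bash
python3 - <<'E'
from h import *
o=status.get_obs();print(FR.T@(o['position'][:2]-FT),o['ft_force'])
b=(o['position'],FY-.35)
p=[.4677,-.3522];z=o['position'][2]
go([*p,z+.06],41,'padabove',b);go([*p,.0569],41,'pad',b)
E
```

```text
[0.01429668 0.12452211] [-0.76063343 -3.82447674  7.36064463]
padabove [0.0, 0.0, 39.9] [-0.4932, -0.0883, -0.06] rows>=8.1
pad [0.0, 0.0, 39.9] [-0.4932, -0.0883, 0.05] rows>=8.1
```

Emit:
play_rows:
  plan: [0,0,0,0,0,-0.03,0,0,0,0,0,0,-0.07,0,0,0,5,-0.05,-0.009,-0.07,0,0,0,10,-0.105,-0.019,-0.07,0,0,0,15,-0.16,-0.029,-0.07,0,0,0,20,-0.215,-0.039,-0.07,0,0,0,25,-0.27,-0.049,-0.07,0,0,0,30,-0.325,-0.059,-0.07,0,0,0,35,-0.38,-0.069,-0.07,0,0,0,39.9,-0.435,-0.079,-0.07,0,0,0,39.9,-0.493,-0.088,-0.06,0,0,0,39.9,-0.493,-0.088,-0.02,0,0,0,39.9,-0.493,-0.088,0.02,0,0,0,39.9,-0.493,-0.088,0.038,0,0,0,39.9,-0.493,-0.088,0.044,0,0,0,39.9,-0.493,-0.088,0.047,0,0,0,39.9,-0.493,-0.088,0.047,0]

```text
clock: 40.45
position: [0.4688, -0.3518, 0.0598]
ee_rot: [0.936, 0.352, 0.0, 0.001]
ft_force: [-0.2, 0.1, -4.1]
grip_width: 0.184
grasp_force: 98.7
```

Emit:
play_rows:
  plan: [0,0,0,0,0,0.0015,0,0,0,0,0,0,0.003,0,0,0,0,0,0,0.003,0,0,0,0,0,0,0.003,0.5,0,0,0,0,0,0.003,0.5,0,0,0,0,0,0.003,0.5,0,0,0,0,0,-0.03,0.5,0,0,0,0,0,-0.08,0.6,0,0,0,0.02,0,-0.14,1,0,0,0,0.08,0,-0.2,1,0,0,0,0.08,0,-0.23,1,0,0,0,0.08,0,-0.23,1]

```text
clock: 41.95
position: [0.531, -0.2974, 0.2927]
ee_rot: [0.936, 0.353, 0.002, 0.002]
ft_force: [0.1, -0.6, -0.5]
grip_width: 0.996
grasp_force: 0.0
```

```bash
python3 - <<'E'
from h import *
m,im=wsnap('w7');a=cv2.imread('pics/w7_raw.png');b=viewer.camera('scene')[:,:,::-1]
cv2.imwrite('pics/end.png',np.vstack([cv2.resize(a[60:310,60:460],(480,300)),cv2.resize(b[140:300,130:386],(480,300),interpolation=cv2.INTER_CUBIC)]))
E
```

```text
(no output)
```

View pics/end.png

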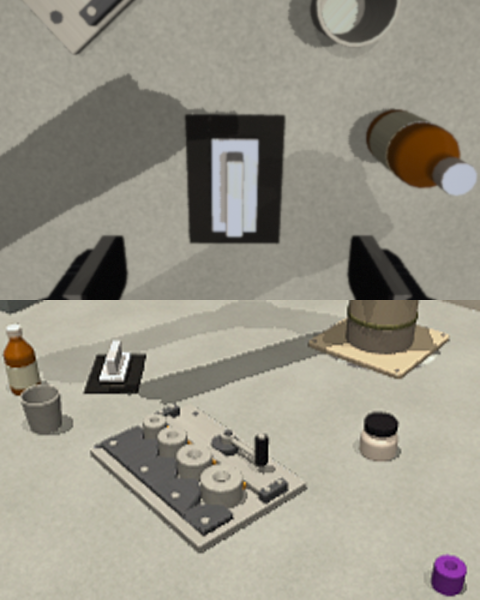

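The lap lies flat in the middle of its pad, around (234,187). All four dies are clamped, and the jar, bottle, pot and purple look-alike haven't moved.

```bash
python3 -c "
from workcell import manip
print(manip.hand_in())"
```

```text
the job is handed in; nothing more can be done
None
```

I handed the job in at about 42 s: all four dies are clamped home and lapped from smallest to largest, and the lap is back flat on its pad, though the hand-in returned no verdict.

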